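# Roll a turned blank into the V-cradle and push it up to the stop

## Robot

A 7-joint arm with a two-finger parallel gripper is mounted at the origin on the work surface. World frame = base frame: x ahead of the robot, y to its left, z up, the work surface at z = 0. Lengths are in m, angles in rad, forces in N, time in s.
With the tool pointing down it reaches from about 0.4 to 0.85 m from the base axis. Payload 10.4 kg.
Tool frame: the origin (TCP) lies at the very end of the fingers, on their centre line; the grasp point (between the pads) lies manip.hold_point_z behind it (manip.hold_point_z is the distance from the TCP to the grasp point, in m); z points along the fingers, y is the direction in which the jaws open and shut (so a half turn about z gives the same grasp; the last joint's range is limited). The gripper opens to 85 mm and grips with 20 to 120 N. Pads are 22 mm wide; open, the fingers measure 114 mm over their backs; the gripper's body (76 mm by 85 mm) begins 54 mm behind the grasp point. The pads swing forward as they close: fully open they stand 13 mm farther back than shut.
Start: joints at [-1.228, 0.332, -0.065, 1.46, 0.022, 1.35, -0.088], TCP at [0.224, 0.584, 0.231] pointing down, gripper open.
Joint ranges: [-2.6, 2.6], [-0.5, 2.12], [-1.47, 1.34], [0.16, 2.42], [-1.27, 4.41], [0.06, 2.06], [-2.6, 2.6]. Speed limits (rad/s): [2.22, 2.22, 2.79, 2.79, 3.14, 3.14, 3.14].

## Interface

Orientations are given as a unit quaternion [x, y, z, w].
In Python, from workcell import manip gives the robot as it stands.
- The arm moves only by the tool jog_arm, never from a script. Its arguments are lists of equal length, an entry for each row: "translation": the shift along the world's x, y, z in mm, a list of three; "turn": the turn about the world's z in degrees. In form: {"translation": [[x, y, z], ...], "turn": [turn, ...]}. A call has 1 to 12 rows; each row is the pose to reach, as a shift and turn from the pose measured when the call began; what a row does not reach only later rows make up. A row lasts 1/12 s, in which the tool goes at most 41.7 mm and 7.16 degrees, less where a joint would pass 70% of its speed; a pose out of reach is approached as far as the arm can. A call with a gripper value outside its range is refused whole. "grip" is the finger opening in mm, from 0 to 85.4, set as the call begins (left out, the last holds). The fingers move at their own pace and stop on an object; "grip_force" is the grip in N (left out, the last holds). Time passes only in rows, so rows that repeat a pose let the fingers close. It gives the time, the measured TCP pose, the force and the opening at its end, in the units of the state.
- manip.get_obs(): the state, without advancing time (a new reading comes with each control period).
- manip.camera(name): name is "scene" or "top"; returns a dict with "frame" (400x640x3 uint8, red, green, blue), "mtx" (3x3 intrinsics, pixels), "pose" (4x4, takes a point from camera to world coordinates). Camera axes: x right, y down, z forward; pixel columns grow to the right and rows downward; lengths in m; the calibration is good to about 2 mm. A picture is of the moment at which its call begins. There is no depth.
- manip.hand_in(): hands the job in, once; it reports no verdict.
Trained networks look in a picture, given as the dict that the camera call returned (one of the last four; its "shot" number tells which), for a name from the list of things; names that differ only in an ending like _2 or _b are one class to them, and where a whole thing is asked for, a point or a joint stands for the part that bears it (a point fixed in the world has none). Each returns a list of dicts, best first, with "confidence" (0 to 1); they miss things now and then, are a little off and sometimes report something else, mostly with a low value. They report only what shows in the picture. A call takes as long as a camera call.
- manip.outline_of(picture, label): "mask" (400x640 bool, what is visible of it) and "extent" ([left, top, right, bottom] in pixels, round what is visible of it).
- manip.pinpoint(picture, label): "at" ([column, row] in pixels: a listed point, or the origin of a listed thing).
The state is a dict: "clock": time; "joint_pos": joint angles; "joint_velocities": joint speeds; "tau": joint torques, N m; "position": TCP position; "ee_rot": TCP orientation; "ft_force": force on the tool from outside, world axes, zero at the start; "torque": the same for the moment, N m; "grip_width": opening from 0.0 (shut) to 1.0 (fully open).
Only numpy, scipy, OpenCV 4.12 (cv2) and the standard library are available. Lean on these libraries where they do the work, as an engineer would, in place of code of your own. Each camera call takes 0.05 s, during which the arm holds its last target. There are 200 camera calls.

## Task

Roll the thick round wooden bar along the table and up the little ramp so that it drops into the V of the wooden cradle, then push it endways along the V until its end is against the cradle's stop. Only roll and push it with the fingers: do not lift or carry it, and leave everything else on the table where it stands. Finish clear of it.

Things in the scene. Friction and masses are not known exactly. Their poses are not given: they have to be found in the camera images.
- bar: the thick round bar of pale wood, loose, 44 mm in diameter and 150 mm long, 0.11 to 0.23 kg, lying on its side on the table in front of the cradle's ramp. Origin at its middle on its axis (22 mm above the table at the start). Its y axis runs along the bar; x and z turn with it as it rolls. Varnished and smooth: it rolls and slides easily (friction about 0.35) and stops within a few cm when let go on the level.
- cradle: fixed V-cradle of darker wood, 140 mm wide along y. Origin on the table below the V's bottom line, halfway along the V. x: level, the direction the bar rolls in; y along the V; z up. Ramp and V span y = -70 to 70 mm. V faces slope 35 degrees: the front one falls from the crest to x = 0 (1 mm high), the back one rises to 36 mm high at x = 50; rear end x = 67 mm.
- crest (a point): middle of the ramp's crest, 13 mm high, at x = -17, y = 0 mm in the cradle's frame (axes as the cradle's). The ramp rises from the table at x = -72 mm up to this crest; behind it the V begins. The bar starts parallel to the V within 7 degrees, its middle at x = -135 to -195 and y = 25 to 45 mm, so rolled straight in it clears the stop and sticks out at the open +y end.
- stop (a point): point on the stop's face, at x = 0, y = -70 mm in the cradle's frame, 28 mm above the table (axes as the cradle's). The stop is an upright plate across the -y end of the V, 14 mm thick (y = -84 to -70), 52 mm high, from x = -25 to 67 mm. The V's +y end is open, with no wall.
- seat (a point): where the bar's middle lies when it is seated in the V with its end against the stop: at x = 0, y = 5 mm, 27.9 mm above the table, in the cradle's frame and with its axes
- offcut: bystander: a short pale wooden cylinder standing on end behind the cradle, 44 mm in diameter, 48 mm high, origin under its centre
- jar: bystander: a white plastic paste jar, 56 mm in diameter, 72 mm high, origin under its centre, near the stop end
- stacker: bystander: a wooden stacking toy, 76 mm in diameter, 66 mm high, origin under its centre
- dowel: bystander: a thin wooden dowel lying on the table, 12 mm in diameter, 200 mm long
- truck: bystander: a toy tipper truck of yellow and blue plastic, 150 by 92 mm, 83 mm high, origin under its centre
- pencils: bystander: a green cup of pencils, 72 mm in diameter, 160 mm high with the pencils, origin under its centre

How it is judged:
On the way, in this order (a step that is already met when the one before it is completed fails the run):
1. the bar has rolled about its axis by more than about a sixth of a turn on the table, before the V (angle between bar's own z axis and vertical above 1 rad and x of bar in the frame of cradle below -0.03 m and height (world z) of bar below 0.036 m), for 0.05 s.
2. the bar lies in the V (x of bar in the frame of seat between -0.004 and 0.004 m and height (world z) of bar below 0.031 m and angle between the y axis of bar and the y axis of cradle, either way round below 0.06 rad), for 0.2 s.
At the end, for the whole second after the job is handed in: the bar rests in the V, parallel to it within 0.05 rad, its middle within 4 mm of the seat, so its end is against the stop (within 4 mm), at rest (distance between bar and seat below 0.004 m and angle between the y axis of bar and the y axis of cradle, either way round below 0.05 rad and linear speed of bar below 0.01 m/s); the robot touches nothing.
It fails at once if the bar is lifted (middle more than 41 mm above the table; rolling over the crest takes it to 35 mm) (height (world z) of bar above 0.041 m).
It fails at once if a bystander is moved by more than 15 mm (distance of any of offcut, jar, stacker, dowel, truck, pencils from where it was at the start of the episode above 0.015 m).
It also fails if it takes over 48 s, if anything falls off the work surface, if the arm or the gripper's body presses on something with over 40 N, if the wrist force passes 120 N, or if a joint passes its speed limit or range.

## Working session

There is one attempt and no reset: what is moved stays moved. The work goes in short steps, Python scripts to look and compute and a tool call to move; the robot and the scene stay as the last step left them, time stands still between calls to the robot, and variables do not carry over. Pictures are saved under pics/ and viewed, about 8 in all and at most 12, crops included, and the job is handed in when it is done.

Besides the shell and the picture viewer there is one more tool, called after "Call:" in YAML: its name, and indented under it one key for each argument. jog_arm: Moves the arm, as the interface text tells. Its arguments: {"type":"object","properties":{"translation":{"type":"array"},"turn":{"type":"array"},"grip":{"type":"number"},"grip_force":{"type":"number"}},"required":["translation","turn"]}

```bash
mkdir -p pics; cat > h.py <<'E'
import numpy as np, cv2
from workcell import manip
def ray(c,uv,z):
    K=np.array(c["mtx"]);T=np.array(c["pose"])
    d=T[:3,:3]@np.linalg.solve(K,[uv[0],uv[1],1.]);o=T[:3,3]
    return o+d*(z-o[2])/d[2]
def proj(c,p):
    K=np.array(c["mtx"]);T=np.array(c["pose"])
    q=K@(T[:3,:3].T@(np.array(p)-T[:3,3]));return q[:2]/q[2]
def save(c,n): cv2.imwrite("pics/"+n,c["frame"][:,:,::-1])
E
python3 - <<'E'
from h import *
np.set_printoptions(precision=4,suppress=True)
o=manip.get_obs();print(o["position"],o["ee_rot"],o["grip_width"],o["clock"],manip.hold_point_z)
for n in("top","scene"):
    c=manip.camera(n);save(c,n+"0.png");print(n,np.array(c["pose"])[:3,3])
    for l,z in(("bar",.022),("cradle",0),("crest",.013),("stop",.028),("seat",.0279),("offcut",0),("jar",0),("stacker",0),("dowel",.006),("truck",0),("pencils",0)):
        r=manip.pinpoint(c,l)
        for k in r[:2]: print(l,np.round(k["at"],1),round(k["confidence"],2),ray(c,k["at"],z)[:2])
    r=manip.outline_of(c,"bar")
    if r:
        m=r[0]["mask"].astype(np.uint8);p=cv2.findNonZero(m);b=cv2.minAreaRect(p);q=cv2.boxPoints(b);print("bar box",b,[ray(c,x,.022)[:2] for x in q])
E
```

```text
[0.2234 0.5833 0.2305] [ 0.1819  0.9833 -0.0007 -0.0001] 0.9969600603587809 0.0 0.0187
top [0.4371 0.0025 1.3272]
bar [338.5 222. ] 0.85 [ 0.5194 -0.0433]
cradle [289.9 196.3] 0.71 [0.6002 0.1066]
crest [294.2 196.9] 0.74 [0.5968 0.0923]
stop [293.8 174.4] 0.98 [0.6642 0.0932]
seat [287.9 196.8] 0.82 [0.5953 0.1104]
seat [293.  196.1] 0.17 [0.5974 0.095 ]
offcut [258.1 181.1] 0.78 [0.6478 0.2062]
jar [335.9 153.6] 0.6 [ 0.7355 -0.0363]
stacker [187.5 224.6] 0.9 [0.5118 0.4211]
dowel [417.4 257.2] 0.57 [ 0.4139 -0.2832]
truck [453.4 182.5] 0.91 [ 0.6444 -0.4018]
truck [294.8 198. ] 0.44 [0.595  0.0913]
pencils [194.5 180.5] 0.85 [0.6493 0.4045]
bar box ((338.26226806640625, 220.42459106445312), (15.49588680267334, 51.16409683227539), 14.42077350616455) [array([ 0.4552, -0.0006]), array([ 0.6057, -0.0393]), array([ 0.594, -0.085]), array([ 0.4437, -0.0458])]
scene [1.4085 0.0199 1.244 ]
bar [290.7 184.1] 0.6 [ 0.5267 -0.051 ]
cradle [348.9 204.8] 0.57 [0.5938 0.1163]
crest [341.5 203.8] 0.61 [0.5978 0.0943]
stop [341.6 219.1] 0.94 [0.6587 0.0904]
seat [347.7 195.6] 0.9 [0.5803 0.113 ]
offcut [383.1 218.8] 0.79 [0.6464 0.2102]
jar [298.1 248.4] 0.73 [ 0.73   -0.0336]
jar [347.1 204.3] 0.28 [0.5918 0.1112]
stacker [448.6 175.2] 0.94 [0.5026 0.424 ]
stacker [339.5 220.2] 0.33 [0.6448 0.0858]
dowel [342.6 219.4] 0.74 [0.6463 0.0944]
dowel [207. 162.] 0.72 [ 0.4178 -0.3092]
truck [168.2 226.7] 0.83 [ 0.6418 -0.4016]
pencils [452.1 217.6] 0.85 [0.6524 0.4066]
bar box ((293.01617431640625, 183.00518798828125), (15.606466293334961, 49.30147171020508), 17.818889617919922) [array([ 0.5954, -0.0878]), array([ 0.4257, -0.0428]), array([0.4466, 0.0021]), array([ 0.6138, -0.0454])]
```

```bash
python3 - <<'E'
import cv2
a=cv2.imread("pics/top0.png")[130:270,170:470];cv2.imwrite("pics/a.png",cv2.resize(a,None,fx=2.6,fy=2.6,interpolation=2))
E
```

```text
(no output)
```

View pics/a.png

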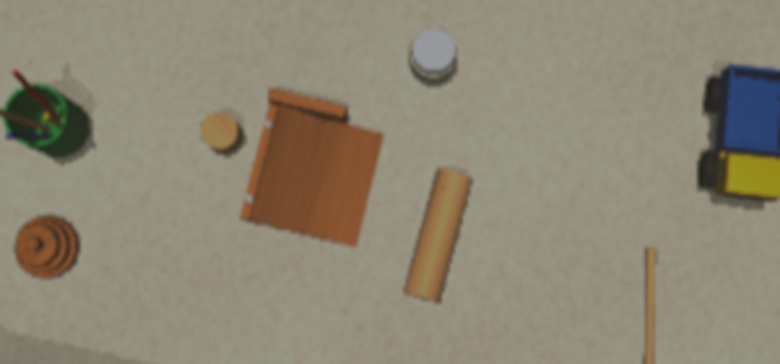

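View pics/scene0.png

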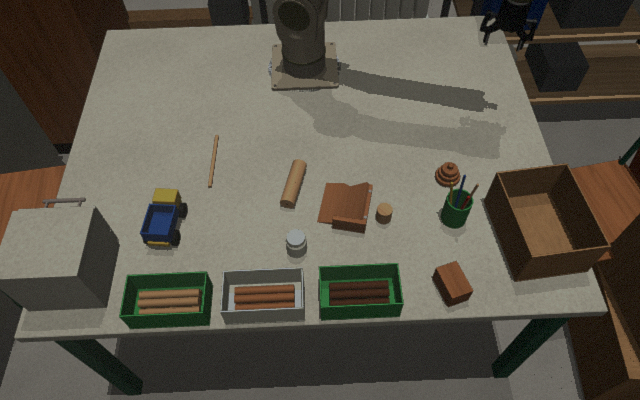

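The top view shows the cradle at about crop (315,170), with its stop at the far-x side and its ramp facing the bar at about (437,235). The jar (433,55) and offcut (221,132) are clear of the rolling path. Next I fit silhouettes to get the poses more exactly.

```bash
cat >> h.py <<'E'
from scipy.optimize import minimize
from scipy.spatial.transform import Rotation as R
prof=np.array([(-72,0),(-17,13),(0,1),(50,36),(67,36),(67,0)])/1e3
def ext(p,y0,y1): return np.array([(x,y,z) for x,z in p for y in(y0,y1)])
CR=[ext(prof[[0,1,2]],-.07,.07),ext(np.array([(-.017,0),(-.017,.013),(0,.001),(0,0)]),-.07,.07),ext(np.array([(0,0),(0,.001),(.05,.036),(.067,.036),(.067,0)]),-.07,.07),
    ext(np.array([(-.025,0),(-.025,.052),(.067,.052),(.067,0)]),-.084,-.07)]
t=np.linspace(0,2*np.pi,40)
def bar(z): return [ext(np.c_[.022*np.cos(t),.022*np.sin(t)+z],-.075,.075)]
def render(c,parts,q,S=4):
    im=np.zeros((400*S,640*S),np.uint8);cs,s=np.cos(q[2]),np.sin(q[2])
    for P in parts:
        W=np.c_[q[0]+cs*P[:,0]-s*P[:,1],q[1]+s*P[:,0]+cs*P[:,1],P[:,2]]
        px=np.array([proj(c,w) for w in W])*S+S/2-.5
        cv2.fillConvexPoly(im,cv2.convexHull(px.astype(np.float32)).astype(np.int32),255)
    return cv2.resize(im,(640,400),interpolation=cv2.INTER_AREA)/255.
def fit(cs,ms,parts,q0):
    f=lambda q:sum(np.abs(render(c,parts,q)-m).sum() for c,m in zip(cs,ms))
    q0=np.array(q0,float)
    r=minimize(f,q0,method="Nelder-Mead",options=dict(initial_simplex=q0+np.array([[0,0,0],[.02,0,0],[0,.02,0],[0,0,.15]]),xatol=2e-4,fatol=.2))
    return r.x,r.fun,sum(m.sum() for m in ms)
def mask(c,l): return manip.outline_of(c,l)[0]["mask"].astype(float)
def incr(C,p):
    d=np.array(p)[:2]-C[:2];a=C[2];return np.array([np.cos(a)*d[0]+np.sin(a)*d[1],-np.sin(a)*d[0]+np.cos(a)*d[1]])
def toworld(C,x,y): a=C[2];return C[:2]+np.array([np.cos(a)*x-np.sin(a)*y,np.sin(a)*x+np.cos(a)*y])
E
python3 - <<'E'
from h import *
np.set_printoptions(precision=4,suppress=True)
cs=[manip.camera("top"),manip.camera("scene")]
mc=[mask(c,"cradle") for c in cs];mb=[mask(c,"bar") for c in cs]
for n,m,pt,q in(("C",mc,CR,[.6,.11,1.35]),("B",mb,bar(.022),[.52,-.043,1.35])):
    for i in(0,1): print(n,i,*fit(cs[i:i+1],m[i:i+1],pt,q))
    x=fit(cs,m,pt,q);print(n,*x)
    if n=="C":C=x[0];np.save("C.npy",C)
    else: print("bar in cradle",incr(C,x[0]),np.degrees(x[0][2]-C[2]))
print("stop",toworld(C,0,-.07),"crest",toworld(C,-.017,0),"seat",toworld(C,0,.005))
b=x[0][:2]
s=incr(C,b);print("behind",toworld(C,s[0]-.07,s[1]))
M=R.from_quat(manip.get_obs()["ee_rot"]).as_matrix();ty=M[:2,1];print("tool y yaw",np.degrees(np.arctan2(ty[1],ty[0])),"C yaw",np.degrees(C[2]))
E
```

```text
C 0 [0.596  0.1066 1.3383] 77.30980392156863 2281.0
C 1 [0.5958 0.1068 1.344 ] 75.89803921568627 2254.0
C [0.5954 0.1067 1.3432] 151.54117647058823 4535.0
B 0 [ 0.5242 -0.0425  1.298 ] 42.537254901960786 777.0
B 1 [ 0.523  -0.043   1.3184] 50.79607843137255 698.0
B [ 0.5235 -0.0427  1.3063] 102.0 1475.0
bar in cradle [-0.1618  0.0364] -2.1122708735955014
stop [0.6636 0.0909] crest [0.5916 0.0902] seat [0.5905 0.1079]
behind [ 0.5077 -0.1109]
tool y yaw 69.04236052866018 C yaw 76.95797765467381
```

Call:
jog_arm:
  translation:
    - [140,-345,0]
    - [140,-345,0]
    - [140,-345,0]
    - [140,-345,0]
    - [140,-345,0]
    - [140,-345,0]
    - [140,-345,0]
    - [140,-345,0]
    - [140,-345,0]
    - [140,-345,0]
    - [140,-345,0]
    - [140,-345,0]
  turn: [-7,-14,-21,-28,-35,-42,-42,-42,-42,-42,-42,-42]
  grip: 70

```text
clock: 2.6
position: [0.3634, 0.2391, 0.2316]
ee_rot: [0.522, 0.853, 0.0, -0.0]
ft_force: [-1.1, 1.1, 1.1]
grip_width: 0.816
```

Call:
jog_arm:
  translation:
    - [145,-350,0]
    - [145,-350,0]
    - [145,-350,0]
    - [145,-350,0]
    - [145,-350,0]
    - [145,-350,0]
    - [145,-350,-60]
    - [145,-350,-100]
    - [145,-350,-130]
    - [145,-350,-130]
    - [145,-350,-130]
    - [145,-350,-130]
  turn: [-7,-14,-21,-28,-35,-40,-40,-40,-40,-40,-40,-40]

```text
clock: 3.6
position: [0.5068, -0.1119, 0.0977]
ee_rot: [0.783, 0.622, -0.003, -0.001]
ft_force: [-1.4, -0.5, -0.0]
grip_width: 0.817
```

```bash
cat > st.py <<'E'
from h import *
np.set_printoptions(precision=4,suppress=True)
def st():
    C=np.load("C.npy");o=manip.get_obs();M=R.from_quat(o["ee_rot"]).as_matrix();ty=M[:2,1]
    print("tcp",o["position"],"in cradle",incr(C,o["position"]),"tool y minus cradle y deg",(np.degrees(np.arctan2(ty[1],ty[0])-C[2])%180)-90,"clock",o["clock"],o["ft_force"])
E
python3 -c "from st import *;st()"
```

```text
tcp [ 0.5068 -0.1119  0.0977] in cradle [-0.233   0.0369] tool y minus cradle y deg 0.03123575494694819 clock 3.6 [-1.4086 -0.5052 -0.0375]
```

Call:
jog_arm:
  translation:
    - [0,0,-30]
    - [0,0,-60]
    - [0,0,-80]
    - [0,0,-86]
    - [0,0,-86]
    - [0,0,-86]
  turn: [0,0,0,0,0,0]

```text
clock: 4.1
position: [0.5079, -0.111, 0.013]
ee_rot: [0.782, 0.623, -0.002, -0.001]
ft_force: [0.0, 0.3, 1.2]
grip_width: 0.818
```

```bash
python3 -c "
from st import *;st()
a=manip.camera('scene')['frame'][130:260,220:400,::-1];cv2.imwrite('pics/b.png',cv2.resize(a,None,fx=4,fy=4,interpolation=2))"
```

```text
tcp [ 0.5079 -0.111   0.013 ] in cradle [-0.2318  0.0361] tool y minus cradle y deg 0.11392280593517512 clock 4.1 [0.0051 0.2637 1.2309]
```

View pics/b.png

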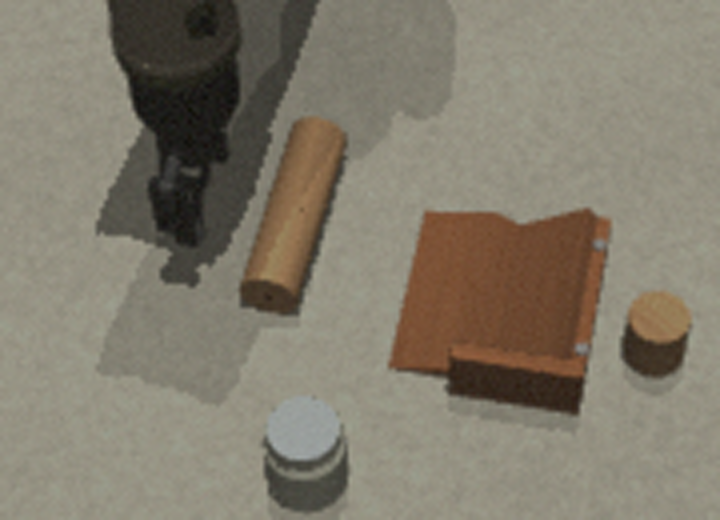

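Both fingers stand behind the bar (about (180,230) in the crop) and nothing is touched. I'll start rolling.

Call:
jog_arm:
  translation:
    - [3,12,0]
    - [5,21,0]
    - [7,29,0]
    - [8,34,0]
    - [9,39,0]
    - [10,44,0]
    - [11,49,0]
    - [12.5,54,0]
    - [13.5,58.5,0]
    - [14.7,63.3,0]
    - [15.8,68.2,0]
    - [17,73,0]
  turn: [0,0,0,0,0,0,0,0,0,0,0,0]

```text
clock: 5.15
position: [0.5253, -0.0378, 0.0134]
ee_rot: [0.782, 0.623, -0.002, -0.0]
ft_force: [-0.0, 0.4, 0.5]
grip_width: 0.816
```

```bash
cat >> st.py <<'E'
def lookbar(z=.022,names=("top","scene")):
    C=np.load("C.npy");cs=[manip.camera(n) for n in names]
    for c in cs:
        m=[mask(c,"bar")];x=fit([c],m,bar(z),[*toworld(C,*G),C[2]]);print("bar",incr(C,x[0]),np.degrees(x[0][2]-C[2]),x[1:])
E
python3 -c "
import st
from st import *;st.st();st.G=(-.12,.036);lookbar()"
```

```text
Traceback (most recent call last):
AttributeError: 'function' object has no attribute 'st'
```

```bash
sed -i 's/def lookbar(z=.022,/def lookbar(G,z=.022,/' st.py
python3 -c "
from st import *;st();lookbar((-.12,.036))"
```

```text
tcp [ 0.5253 -0.0378  0.0134] in cradle [-0.1566  0.0357] tool y minus cradle y deg 0.09006915895098189 clock 5.15 [-0.0211  0.4238  0.4662]Traceback (most recent call last):
  File "<string>", line 2, in <module>
    from st import *;st();lookbar((-.12,.036))
                          ~~~~~~~^^^^^^^^^^^^^
  File "st.py", line 9, in lookbar
    m=[mask(c,"bar")];x=fit([c],m,bar(z),[*toworld(C,*G),C[2]]);print("bar",incr(C,x[0]),np.degrees(x[0][2]-C[2]),x[1:])
       ~~~~^^^^^^^^^
  File "h.py", line 31, in mask
    def mask(c,l): return manip.outline_of(c,l)[0]["mask"].astype(float)
                          ~~~~~~~~~~~~~~~~~~~~~^^^
IndexError: list index out of range
```

```bash
python3 -c "
from st import *;lookbar((-.12,.036),names=('scene',))"
```

```text
bar [-0.1151  0.0368] -1.0086712301007272 (np.float64(93.88235294117646), np.float64(651.0))
```

Call:
jog_arm:
  translation:
    - [1.1,4.9,0]
    - [2.3,9.7,0]
    - [3.4,14.6,0]
    - [4.5,19.5,0]
    - [5.6,24.4,0]
    - [6.8,29.2,0]
    - [7.9,34.1,0]
    - [9,39,0]
    - [10.2,43.8,0]
    - [11.3,48.7,0]
    - [12.4,53.6,1]
    - [13.5,58.4,2]
  turn: [0,0,0,0,0,0,0,0,0,0,0,0]

```text
clock: 6.4
position: [0.5387, 0.02, 0.0155]
ee_rot: [0.783, 0.623, -0.002, -0.0]
ft_force: [-1.1, -2.0, 1.7]
grip_width: 0.82
```

```bash
python3 -c "
from st import *;st();lookbar((-.07,.036),z=.024,names=('scene',))"
```

```text
tcp [0.5387 0.02   0.0155] in cradle [-0.0973  0.0356] tool y minus cradle y deg 0.058552222922600095 clock 6.4 [-1.0706 -2.0278  1.6558]
bar [-0.0654  0.0337] -0.3045760896419202 (np.float64(42.24313725490196), np.float64(753.0))
```

Call:
jog_arm:
  translation:
    - [1,4.4,1]
    - [2,8.8,2]
    - [3,13,3]
    - [4,17.5,4]
    - [5,22,5]
    - [6,26,6]
    - [7,30,7]
    - [8,34.5,8]
    - [9,39,9]
    - [10,43,10]
    - [11,47.5,11]
    - [12,52,11]
  turn: [0,0,0,0,0,0,0,0,0,0,0,0]

```text
clock: 7.5
position: [0.5512, 0.0738, 0.0268]
ee_rot: [0.782, 0.623, -0.001, -0.001]
ft_force: [-0.4, -0.2, 0.0]
grip_width: 0.818
```

```bash
python3 -c "
from st import *;st();lookbar((-.01,.036),z=.03,names=('scene',))"
```

```text
tcp [0.5512 0.0738 0.0268] in cradle [-0.0421  0.0357] tool y minus cradle y deg 0.1648585073048423 clock 7.5 [-0.3959 -0.1734  0.0154]
bar [-0.0047  0.0344] 0.3061292562338487 (np.float64(46.984313725490196), np.float64(730.0))
```

Call:
jog_arm:
  translation:
    - [-4,-16,0]
    - [-5,-20,30]
    - [-5,-20,65]
    - [-25,0,75]
    - [-50,20,75]
    - [-75,45,75]
    - [-102,67,75]
    - [-102,67,75]
    - [-102,67,75]
    - [-102,67,75]
  turn: [0,0,0,0,0,0,0,0,0,0]
  grip: 0

```text
clock: 8.43
position: [0.4494, 0.1411, 0.1017]
ee_rot: [0.782, 0.624, -0.001, -0.001]
ft_force: [-0.6, -0.4, -0.2]
grip_width: 0.003
```

```bash
python3 -c "
from st import *;st();lookbar((0,.036),z=.0279,names=('scene',))
C=np.load('C.npy')
a=manip.camera('scene');mc=mask(a,'cradle');save(a,'s3.png')
a=a['frame'][130:260,270:450,::-1];cv2.imwrite('pics/c.png',cv2.resize(a,None,fx=4,fy=4,interpolation=2))"
```

```text
tcp [0.4494 0.1411 0.1017] in cradle [0.0005 0.15  ] tool y minus cradle y deg 0.23192486993066552 clock 8.4333 [-0.5984 -0.4333 -0.2366]
bar [0.0007 0.033 ] 0.27764091007466946 (np.float64(39.00392156862745), np.float64(762.0))
```

View pics/c.png

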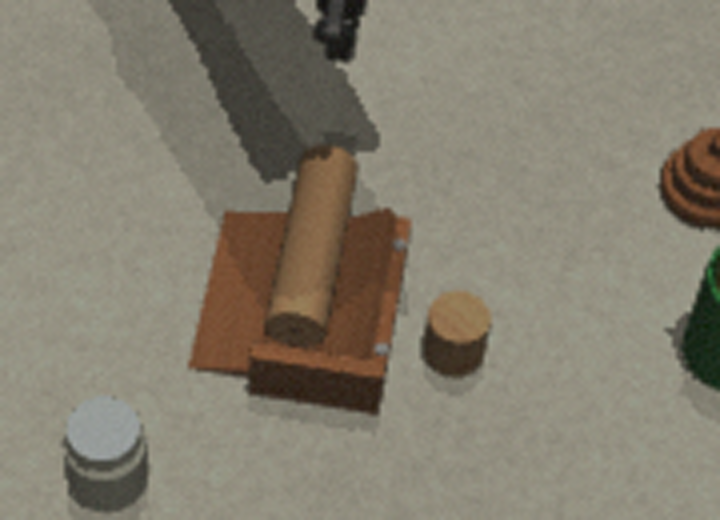

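The bar lies in the V, its near end clear of the stop by about 28 mm (gap at crop (300,345)) and its other end sticking out at (325,150). I'll lower the shut fingers behind that end and push.

Call:
jog_arm:
  translation:
    - [0,0,-35]
    - [0,0,-65]
    - [0,0,-82]
    - [0,0,-86]
    - [0,0,-86]
    - [6,-1.4,-86]
    - [12,-2.7,-86]
    - [15,-3.4,-86]
    - [18,-4.1,-86]
    - [21,-4.8,-86]
    - [24,-5.5,-86]
    - [27,-6.2,-86]
  turn: [0,0,0,0,0,0,0,0,0,0,0,0]

```text
clock: 9.63
position: [0.4771, 0.1342, 0.0156]
ee_rot: [0.782, 0.623, -0.001, -0.0]
ft_force: [0.4, -0.3, -0.3]
grip_width: 0.0
```

Call:
jog_arm:
  translation:
    - [2,-0.5,0]
    - [4,-0.9,0]
    - [6,-1.4,0]
    - [8,-1.8,0]
    - [10,-2.3,0]
    - [12,-2.8,0]
    - [14,-3.2,0]
    - [16,-3.7,0]
    - [18,-4.2,0]
    - [19,-4.4,0]
  turn: [0,0,0,0,0,0,0,0,0,0]

```text
clock: 10.47
position: [0.4964, 0.1297, 0.0157]
ee_rot: [0.782, 0.623, -0.001, -0.0]
ft_force: [-1.1, -0.3, -0.8]
grip_width: 0.001
```

```bash
python3 -c "
from st import *;st();lookbar((0,.018),z=.0279,names=('scene',))"
```

```text
tcp [0.4964 0.1297 0.0157] in cradle [0.     0.1016] tool y minus cradle y deg 0.11696980024582615 clock 10.4667 [-1.1428 -0.2667 -0.7564]
bar [0.0004 0.0225] -0.7128890121966437 (np.float64(111.49411764705883), np.float64(689.0))
```

Call:
jog_arm:
  translation:
    - [1.5,-0.3,0]
    - [3,-0.7,0]
    - [4.5,-1,0]
    - [6,-1.4,0]
    - [7.5,-1.7,0]
    - [8,-1.8,0]
  turn: [0,0,0,0,0,0]

```text
clock: 11.07
position: [0.5047, 0.1278, 0.0157]
ee_rot: [0.782, 0.623, -0.001, -0.0]
ft_force: [-0.5, -1.3, 0.4]
grip_width: 0.004
```

```bash
python3 -c "
from st import *;st();lookbar((0,.015),z=.0279,names=('scene',))
a=manip.camera('scene')['frame'][130:260,270:450,::-1];cv2.imwrite('pics/d.png',cv2.resize(a,None,fx=4,fy=4,interpolation=2))"
```

```text
tcp [0.5047 0.1278 0.0157] in cradle [0.0001 0.0931] tool y minus cradle y deg 0.10817904387376132 clock 11.0667 [-0.4869 -1.3111  0.3688]
bar [-0.0004  0.0263] 0.4794367807800227 (np.float64(177.59607843137252), np.float64(592.0))
```

View pics/d.png

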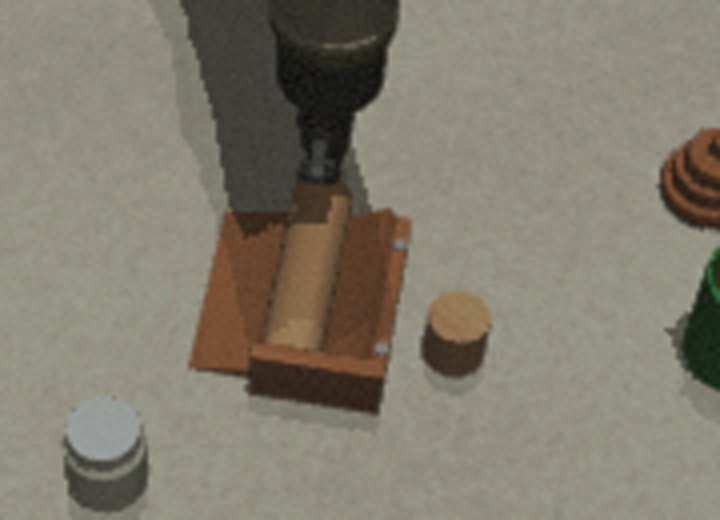

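The bar's far end has nearly reached the stop, which now hides it at (300,345). The push force is still low, so I'll go on in small steps until it rises.

Call:
jog_arm:
  translation:
    - [1,-0.2,0]
    - [2,-0.5,0]
    - [3,-0.7,0]
    - [3,-0.7,0]
  turn: [0,0,0,0]

```text
clock: 11.55
position: [0.5058, 0.1276, 0.0153]
ee_rot: [0.782, 0.623, -0.003, -0.001]
ft_force: [-7.8, 1.1, 4.9]
grip_width: -0.004
```

Call:
jog_arm:
  translation:
    - [1,-0.2,0]
    - [2,-0.5,0]
    - [2,-0.5,0]
  turn: [0,0,0]

```text
clock: 11.8
position: [0.5057, 0.1276, 0.0149]
ee_rot: [0.782, 0.623, -0.004, -0.003]
ft_force: [-10.1, 3.2, 7.1]
grip_width: 0.001
```

The force rose to 10 N and the position stopped changing, so the bar is against the stop. I'll back off along the V, then up.

Call:
jog_arm:
  translation:
    - [-2,0.5,0]
    - [-6,1.4,0]
    - [-15,3.5,0]
    - [-30,7,0]
    - [-40,9,20]
    - [-40,9,55]
    - [-40,9,90]
    - [-40,25,125]
    - [-40,60,135]
    - [-40,95,135]
    - [-40,110,135]
    - [-40,110,135]
  turn: [0,0,0,0,0,0,0,0,0,0,0,0]

```text
clock: 12.8
position: [0.4644, 0.242, 0.1497]
ee_rot: [0.78, 0.626, -0.004, -0.003]
ft_force: [-0.5, -0.4, -0.3]
grip_width: -0.001
```

```bash
python3 - <<'E'
from st import *
st();C=np.load("C.npy")
for n in("top","scene"):
    c=manip.camera(n)
    if n=="scene":
        a=c['frame'][130:260,270:450,::-1];cv2.imwrite('pics/e.png',cv2.resize(a,None,fx=4,fy=4,interpolation=2))
    r=manip.outline_of(c,"bar")
    if not r: print(n,"no bar");continue
    m=r[0]["mask"].astype(float);occ=1-render(c,CR[3:],C)  # stop plate may hide the bar
    g=lambda q:np.abs((render(c,bar(.0279),[*toworld(C,q[0],q[1]),C[2]+q[2]])-m)*(occ if n=="scene" else 1)).sum()
    q0=np.array([0,.01,0]);x=minimize(g,q0,method="Nelder-Mead",options=dict(initial_simplex=q0+np.array([[0,0,0],[.01,0,0],[0,.01,0],[0,0,.1]]),xatol=2e-4,fatol=.2))
    print(n,"bar in cradle",x.x,x.fun,m.sum())
    for l in("offcut","jar","stacker","truck","pencils"):
        k=manip.pinpoint(c,l)
        if k: print(l,ray(c,k[0]["at"],0)[:2])
E
```

```text
tcp [0.4644 0.242  0.1497] in cradle [0.1022 0.1582] tool y minus cradle y deg 0.5261627922702417 clock 12.8 [-0.5034 -0.3712 -0.3296]
top bar in cradle [0.0013 0.0042 0.0009] 47.858823529411765 713.0
offcut [ 0.7368 -0.0442]
jar [ 0.7377 -0.0307]
stacker [0.5931 0.099 ]
truck [ 0.6492 -0.4119]
pencils [0.642  0.4152]
scene bar in cradle [ 0.0003  0.0034 -0.0204] 35.63169550173011 624.0
offcut [0.6386 0.2024]
jar [ 0.7233 -0.036 ]
stacker [0.5052 0.403 ]
truck [ 0.6437 -0.4039]
pencils [0.6482 0.4042]
```

View pics/e.png

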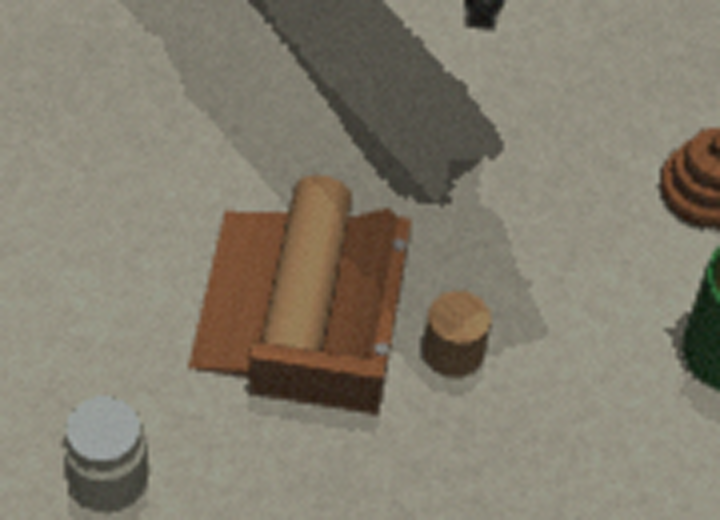

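The bar is seated in the V. Its far end meets the stop plate at about (300,348), its open end is at (320,185), and the fingers are clear. The bystanders stand where they did before.

```bash
python3 -c "
from workcell import manip
print(manip.get_obs()['clock'],manip.hand_in())"
```

```text
the job is handed in; nothing more can be done
13.5 None
```

The bar is in the V with its end against the stop, and I handed the job in at 13.5 s with the arm clear. `hand_in` gives no verdict.

I rolled the bar along the table and up the ramp with the open fingers until it dropped into the V. Then I pushed it about 28 mm endways with the shut fingers until the push force rose to about 10 N and it stopped moving.

**Last checks:**
- **Position:** the bar's middle measured at x = 1.3, y = 4.2 mm from the top camera and x = 0.3, y = 3.4 mm from the scene camera. The seat is x = 0, y = 5 mm, so both are within 2 mm.
- **Angle:** 0.001 rad from the top camera and 0.02 rad from the scene camera, where the stop hides part of the bar; the limit is 0.05.
- **Arm:** the fingers were clear of everything and the wrist force was under 1 N.

**Checks that disagreed:**
- **Pinpoint readings:** the last top-camera readings for the offcut and the stacker fell on the jar and the cradle, so I discounted them. The stacker's last scene reading was also 21 mm off its first one, past the 15 mm limit. The last picture shows it in the same place as before the push, so I took that as a detector error.
- **Early outline search:** one search from the top camera found no bar because the arm was in the way. I used the scene camera instead.
- **Dowel:** I did not measure it again at the end. The arm never went near it.

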